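# Sort the ballast bottles from the empty ones by weight

### The job

Two of the four blue bottles are filled with steel shot, to weigh down the paper backdrop, and two are empty; only their weight tells which, so lift each one and feel it. Stand the two full bottles in the wooden carrier, one in each bay, and the two empty ones in the grey refill tray. Keep the bottles upright and do not disturb the two spice jars.

Things in the scene. Friction and masses are not known exactly. Their poses are not given: they have to be found in the camera images.
- bottle_1_center (a point): One of four closed blue plastic bottles with a narrower blue screw cap, 115 mm tall, that look exactly alike: body 36 mm diameter from its foot to 70 mm up, then rounding in to a 26 mm diameter cap from 90 mm to 115 mm. Two are full of steel shot, about 0.36 kg each, and two are empty, about 0.04 kg each (each up to 15 % more or less); nothing but the weight tells which. It starts upright; this point is on its axis, half-way up (57.5 mm above its foot), z along the axis.
- bottle_1: The bottle of bottle_1_center; origin at the centre of its foot.
- bottle_2_center (a point): The same point of another of the four like bottles.
- bottle_2: The bottle of bottle_2_center; origin at the centre of its foot.
- bottle_3_center (a point): The same point of another of the four like bottles.
- bottle_3: The bottle of bottle_3_center; origin at the centre of its foot.
- bottle_4_center (a point): The same point of another of the four like bottles.
- bottle_4: The bottle of bottle_4_center; origin at the centre of its foot.
- carrier: Fixed pale wooden carrier with small brass handles at its ends, 96 mm along its x and 160 mm along its y (182 mm over the handles). A dark wooden partition (6 mm thick, across the middle at its y = 0, 26 mm high) makes two open bays, each 84 mm along x by 71 mm along y, centred at its y = -38 and +38 mm. Inner floor 8 mm, top of the walls 34 mm above the table; walls 6 mm thick. Origin at the centre of its underside, z up.
- refill_tray: Fixed shallow grey plastic tray, 100 mm along its x and 168 mm along its y over its rim, one open space inside of 86 mm by 150 mm, with room for two bottles, at its y = -38 and +38 mm. Inner floor 5 mm, rim 17 mm above the table. A dark kit box (not listed), 165 mm high, stands partly between the bottles and this tray: pass above it or in front. Origin at the centre of its underside, z up.
- spice_a_center (a point): Loose bystander: spice jar with an ochre cap, 42 mm diameter, 106 mm tall; the point is at its centre, half-way up.
- spice_b_center (a point): Loose bystander: spice jar with a black cap, 40 mm diameter, 105 mm tall; the point is at its centre, half-way up.

How it is judged:
By the outcome, as a careful person would: the job done as asked, in the order asked, and still so for the second after the job is handed in, with the robot touching nothing.
It also fails if it takes over 72 s, if anything falls off the work surface, if the arm or the gripper's body presses on something with over 40 N, if the wrist force passes 120 N, or if a joint passes its speed limit or range.

### The arm

A 7-joint arm with a two-finger parallel gripper is mounted at the origin on the work surface; the furniture and walls round the work are solid. World frame = base frame: x ahead of the robot, y to its left, z up, the work surface at z = 0. Lengths are in mm, angles in rad, forces in N, time in s.
With the tool pointing down it reaches from about 400 to 875 mm from the base axis. Payload 4.4 kg.
Tool frame: the origin (TCP) lies at the very end of the fingers, on their centre line; the grasp point (between the pads) lies 19 mm behind it; z points along the fingers, y is the direction in which the jaws open and shut (so a half turn about z gives the same grasp; the last joint's range is limited). The gripper opens to 85 mm and grips with 20 to 120 N. Pads are 22 mm wide; open, the fingers measure 114 mm over their backs; the gripper's body (76 mm by 85 mm) begins 54 mm behind the grasp point. The pads swing forward as they close: fully open they stand 13 mm farther back than shut.
Start: joints at [-1.313, 0.628, 0.038, 1.517, -0.027, 0.996, -0.02], TCP at [206.788, 616.244, 231.313] pointing down, gripper open.
Joint ranges: [-3.06, 3.06], [-0.37, 2.12], [-1.25, 1.32], [0.18, 2.47], [-1.1, 4.24], [0.23, 1.98], [-2.94, 2.94]. Speed limits (rad/s): [2.57, 2.57, 3.14, 3.14, 3.14, 3.14, 3.14].

### API

Orientations are given as a 3x3 rotation matrix whose columns are the frame's x, y, z axes.
In Python, from station import manip, optics gives the robot as it stands.
- The arm moves only by the shell command python3 -m jog 'ROWS' [FORCE]. ROWS is a JSON object of lists of equal length, an entry for each row: "translation": the shift along the world's x, y, z in cm, a list of three; "rot": the turn, a rotation vector about the world's x, y, z in rad, a list of three; "fingers": the closure, from -1 (fully open) to 1 (shut). A call has 1 to 20 rows; each row is the pose to reach, as a shift and turn from the pose measured when the call began; what a row does not reach only later rows make up. A row lasts 1/8 s, in which the tool goes at most 62.5 mm and 10.7 degrees, less where a joint would pass 70% of its speed; a pose out of reach is approached as far as the arm can. A call with a gripper value outside its range is refused whole. The fingers move at their own pace and stop on an object; FORCE is the grip in N (left out, the last holds). Time passes only in rows, so rows that repeat a pose let the fingers close. It gives the time, the measured TCP pose, the force and the opening at its end, in the units of the state.
- manip.sense(): the state, without advancing time (a new reading comes with each control period).
- optics.get_image(name): name is "scene" or "side" or "wrist"; returns (picture, depth): 384x512x3 uint8, red, green, blue; 384x512 float32, mm along the optical axis (not along the pixel's ray), 0 where there is no reading.
- optics.camera_info(name): a dict with "fx", "fy", "cx", "cy" (pixels), "R" (3x3) and "t" (3): a world point X has camera coordinates R X + t; the wrist camera has in their place "tool_from_camera" (4x4, takes a point from camera to tool coordinates, whose origin is the TCP and whose axes are the flange's). Camera axes: x right, y down, z forward; pixel columns grow to the right and rows downward; lengths in mm; the calibration is good to about 2 mm. A picture is of the moment at which its call begins: read the wrist's pose just before it. camera_info takes no time and is no camera call.
- manip.job_done(): hands the job in, once; it reports no verdict.
The state is a dict: "t": time; "joints": joint angles; "joint_velocities": joint speeds; "joint_torque": joint torques, N m; "tcp_pos": TCP position; "ee_rot": TCP orientation; "contact_force": force on the tool from outside, world axes, zero at the start; "wrist_torque": the same for the moment, N m; "opening": finger opening in mm.
Only numpy, scipy, OpenCV 4.12 (cv2) and the standard library are available. Lean on these libraries where they do the work, as an engineer would, in place of code of your own. Each camera call takes 0.05 s, during which the arm holds its last target.

## Working session

There is one attempt and no reset: what is moved stays moved. The work goes in short steps, Python scripts to look and compute and a shell command to move; the robot and the scene stay as the last step left them, time stands still between calls to the robot, and variables do not carry over. Pictures are saved under pics/ and viewed, and the job is handed in when it is done.

```bash
ls; mkdir -p pics; python3 - <<'E'
from station import manip, optics
import cv2,numpy as np
s=manip.sense(); print(s['t'],s['tcp_pos'],s['ee_rot'],s['opening'],s['contact_force'])
for n in ("scene","side"):
    im,d=optics.get_image(n); np.savez(f'pics/{n}0.npz',im=im,d=d)
    cv2.imwrite(f'pics/{n}0.png',im[:,:,::-1])
    print(n,optics.camera_info(n))
E
```

```text
pics
0.0 [206.58446257 615.6470656  230.38986114] [[-9.48034159e-01  3.18168046e-01 -5.72918525e-04]
 [ 3.18168560e-01  9.48032470e-01 -1.78982372e-03]
 [-2.63193516e-05 -1.87909869e-03 -9.99998234e-01]] 85.45612984244667 [-1.02518082 -0.18286306  0.71282212]
scene {'fx': 425.0907526457698, 'fy': 425.0907526457698, 'cx': 263.88351826993977, 'cy': 198.39567682295677, 'R': array([[ 5.75227345e-01, -8.17993578e-01, -9.03859811e-05],
       [-5.04481234e-01, -3.54673013e-01, -7.87213909e-01],
       [ 6.43903865e-01,  4.52872564e-01, -6.16680025e-01]]), 't': array([-291.22087129,  284.02515925,  887.69924516])}
side {'fx': 481.5053473570767, 'fy': 481.5053473570767, 'cx': 263.9150448407986, 'cy': 196.53931835245677, 'R': array([[-0.99919428,  0.038869  ,  0.00999933],
       [ 0.01820688,  0.66101992, -0.75014744],
       [-0.03576724, -0.74936097, -0.66119501]]), 't': array([ 505.97539348,   57.07614244, 1097.66544129])}
```

View pics/scene0.png

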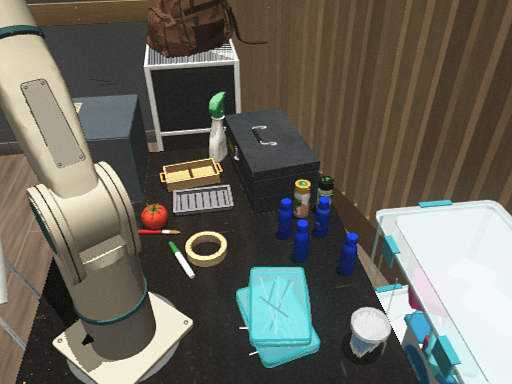

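View pics/side0.png

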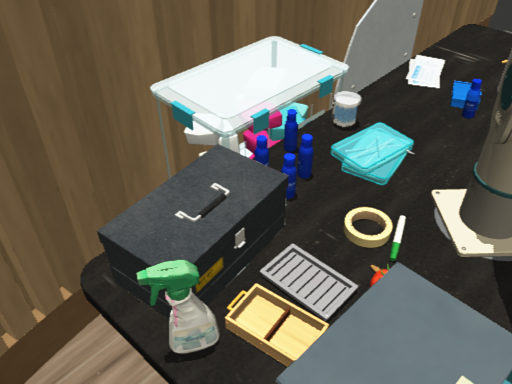

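The scene view shows four bottles near px (285,218), (322,216), (301,240) and (348,254). The spice jars are at (303,198) and (325,190), the tray at (203,199) and the carrier at (191,174). The side view also shows a fifth blue thing at (472,98). Next I'll measure them all.

```bash
cat > h.py <<'E'
import numpy as np,cv2
from station import manip,optics
def cloud(n,im,d,ci=None):
    ci=ci or optics.camera_info(n)
    v,u=np.mgrid[:384,:512]
    P=np.stack([(u-ci['cx'])/ci['fx']*d,(v-ci['cy'])/ci['fy']*d,d],-1)
    W=(P-ci['t'])@ci['R']
    W[d<=0]=np.nan
    return W
def load(n,k): 
    z=np.load(f'pics/{n}{k}.npz'); return z['im'],z['d']
def pix(n,X):
    ci=optics.camera_info(n); c=ci['R']@np.array(X)+ci['t']; return ci['fx']*c[0]/c[2]+ci['cx'],ci['fy']*c[1]/c[2]+ci['cy']
def ray(n,u,v,z):
    ci=optics.camera_info(n); o=-ci['R'].T@ci['t']; r=ci['R'].T@np.array([(u-ci['cx'])/ci['fx'],(v-ci['cy'])/ci['fy'],1]); return o+r*(z-o[2])/r[2]
E
python3 - <<'E'
from h import *
for n in ('scene','side'):
    im,d=load(n,0); W=cloud(n,im,d); hsv=cv2.cvtColor(im,cv2.COLOR_RGB2HSV)
    m=((hsv[...,0]>110)&(hsv[...,0]<130)&(hsv[...,1]>150)&(hsv[...,2]>50)).astype(np.uint8)
    k,l,st,c=cv2.connectedComponentsWithStats(m)
    for i in range(1,k):
        if st[i,4]<40: continue
        p=W[l==i]; p=p[~np.isnan(p[:,0])]
        zt=np.percentile(p[:,2],98); t=p[p[:,2]>zt-6]
        print(n,st[i],'ztop',zt.round(),'top',np.median(t,0).round(),'all',np.median(p,0).round(),'min',p.min(0).round(),'max',p.max(0).round())
    # grey/wood/dark
    for name,mm in {'wood':(hsv[...,0]>12)&(hsv[...,0]<30)&(hsv[...,1]>80)&(hsv[...,2]>90),
      'grey':(hsv[...,1]<40)&(hsv[...,2]>60)&(hsv[...,2]<200)}.items():
        k,l,st,c=cv2.connectedComponentsWithStats(mm.astype(np.uint8))
        for i in range(1,k):
            if st[i,4]<250: continue
            p=W[l==i]; p=p[~np.isnan(p[:,0])]
            if len(p)==0: continue
            q=np.median(p,0)
            if 0<q[0]<1000 and abs(q[1])<800 and -20<q[2]<140: print(n,name,st[i],np.percentile(p,2,axis=0).round(),np.percentile(p,98,axis=0).round(),q.round())
E
```

```text
scene [314 197  16  40 465] ztop 115.0 top [ 505. -183.  114.] all [ 497. -188.   66.] min [ 486. -200.   -2.] max [ 592. -155.  118.]
scene [278 198  15  41 487] ztop 116.0 top [ 446. -109.  114.] all [ 437. -114.   65.] min [ 427. -126.   -3.] max [550. -47. 118.]
scene [293 219  16  43 532] ztop 116.0 top [ 398. -184.  114.] all [ 390. -189.   67.] min [ 380. -201.   -4.] max [ 534. -105.  117.]
scene [339 232  19  44 566] ztop 116.0 top [ 424. -298.  114.] all [ 415. -302.   67.] min [ 407. -315. -713.] max [1318.   18.  116.]
scene wood [469  88  43 112 726] [ 949. -482.  -38.] [ 973. -464.  300.] [ 960. -472.  138.]
scene wood [ 159  158   64   34 1407] [410. 191.   0.] [583. 348.  35.] [496. 270.  14.]
scene wood [185 231  42  36 350] [229. -30.  -2.] [352.  83.  26.] [253.  -8.  12.]
scene grey [   38    22   282   150 14710] [ 280.  -48. -440.] [1414. 1892.  223.] [859. 646. 126.]
scene grey [ 173  184   61   31 1423] [346.  82.   0.] [511. 241.  18.] [431. 165.   6.]
scene grey [349 306  43  52 423] [ 222. -459.   -3.] [ 366. -383.   83.] [ 243. -426.   19.]
side [471  79  
[... 353 characters left out ...]
 -387.   -3.] max [464. -85. 119.]
side [254 135  15  30 326] ztop 117.0 top [ 507. -177.  115.] all [ 505. -170.   84.] min [ 484. -292.   -2.] max [ 524. -160.  119.]
side wood [    0     0   213   265 30323] [ 679. -737. -372.] [1103. -299.  345.] [ 959. -456.  107.]
side wood [344 207  49  41 459] [219. -52.  -1.] [330.  73.  27.] [289.  62.  14.]
side wood [350 210  38  21 286] [241. -19.   2.] [312.  30.  28.] [269. -11.  17.]
side wood [ 224  283  106   84 4638] [418. 196.   2.] [578. 341.  36.] [501. 265.  10.]
side grey [ 259  243  100   78 3707] [346.  85.   1.] [505. 243.  20.] [423. 162.   7.]
side grey [ 166  288   54   66 2004] [602. 252.   1.] [679. 313. 143.] [638. 303.  69.]
```

```bash
python3 - <<'E'
from h import *
for n,(a,b,c,e) in {'scene':(150,130,370,290),'side':(90,90,340,370)}.items():
    im,d=load(n,0); x=im[b:e,a:c,::-1]; s=min(800/(c-a),600/(e-b)); cv2.imwrite(f'pics/{n}crop.png',cv2.resize(x,None,fx=s,fy=s,interpolation=cv2.INTER_CUBIC)); print(s)
E
```

```text
3.6363636363636362
2.142857142857143
```

```bash
python3 - <<'E'
from h import *
from scipy.optimize import least_squares
init=[(505,-180),(446,-108),(398,-184),(424,-298)]
for n in ('scene','side'):
    im,d=load(n,0); W=cloud(n,im,d); hsv=cv2.cvtColor(im,cv2.COLOR_RGB2HSV)
    m=((hsv[...,0]>110)&(hsv[...,0]<130)&(hsv[...,1]>150)&(hsv[...,2]>50))
    p=W[m]; p=p[~np.isnan(p[:,0])]
    for c in init:
        out=[]
        q=p[np.hypot(*(p[:,:2]-c).T)<32]
        for lo,hi,R in((15,65,18),(94,111,13)):
            s=q[(q[:,2]>lo)&(q[:,2]<hi)]
            r=least_squares(lambda x:np.hypot(*(s[:,:2]-x).T)-R,c,loss='soft_l1'); out+= [r.x.round(1),len(s)]
        t=q[q[:,2]>113]; out.append(((t[:,:2].min(0)+t[:,:2].max(0))/2).round(1)); out.append(len(t))
        print(n,*out)
E
```

```text
scene [ 508.4 -180.9] 182 [ 508.4 -180.9] 51 [ 506.  -181.8] 50
scene [ 447.9 -106.2] 186 [ 448.5 -106. ] 51 [ 446.7 -107.2] 50
scene [ 400.8 -182.4] 199 [ 401.  -182.6] 56 [ 399.6 -183.9] 55
scene [ 427.6 -296.7] 214 [ 427.4 -296.5] 69 [ 425.4 -297.7] 61
side [ 507.8 -181.4] 60 [ 507.3 -181.3] 62 [ 506.4 -179.7] 51
side [ 447.2 -106.5] 121 [ 447.4 -106.6] 72 [ 447.2 -104.5] 63
side [ 399.8 -182.5] 218 [ 400.  -182.9] 66 [ 400.3 -179.8] 57
side [ 426.6 -296.2] 195 [ 428.2 -296.6] 37 [ 424.6 -294. ] 37
```

View pics/scenecrop.png

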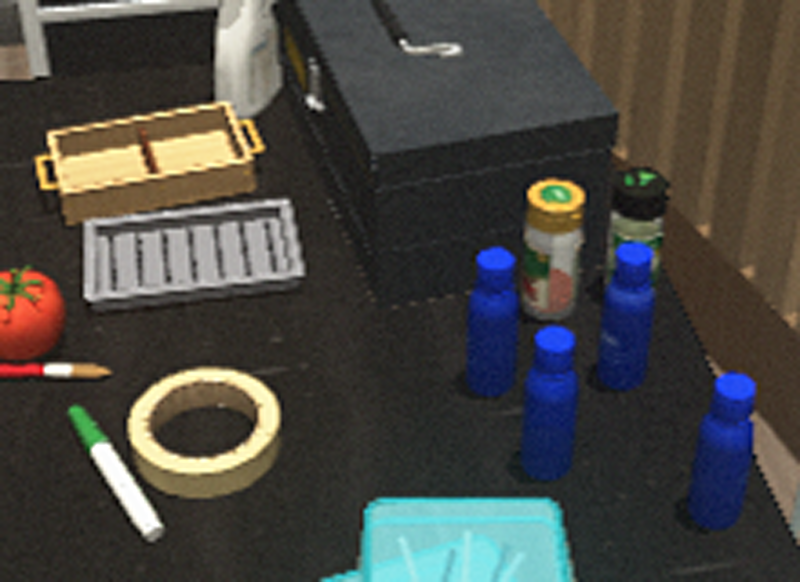

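View pics/sidecrop.png

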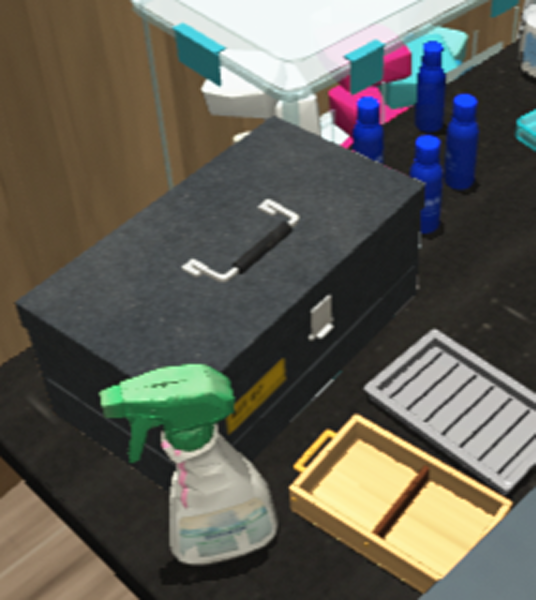

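```bash
python3 - <<'E'
from h import *
Ws=[]
for n in ('scene','side'):
    im,d=load(n,0); W=cloud(n,im,d); hsv=cv2.cvtColor(im,cv2.COLOR_RGB2HSV).astype(int)
    def show(name,mm,zlo,zhi,xy):
        p=W[mm]; p=p[~np.isnan(p[:,0])]; p=p[(p[:,2]>zlo)&(p[:,2]<zhi)&(p[:,0]>xy[0])&(p[:,0]<xy[1])&(p[:,1]>xy[2])&(p[:,1]<xy[3])]
        if len(p)<5: print(n,name,len(p));return
        (c,s,a)=cv2.minAreaRect(p[:,:2].astype(np.float32))
        print(n,name,len(p),'c',np.round(c,1),'s',np.round(s,1),'a',round(a,1),'zmed',np.median(p[:,2]).round(1), 'box',cv2.boxPoints((c,s,a)).round().tolist())
    wood=(hsv[...,0]>8)&(hsv[...,0]<35)&(hsv[...,1]>60)
    show('carrier top',wood,29,38,(380,620,170,380))
    show('carrier all',wood,3,38,(380,620,170,380))
    g=(hsv[...,1]<60)&(hsv[...,2]>60)
    show('tray top',g,13,22,(320,520,60,270))
    show('tray all',g,3,22,(320,520,60,270))
    a=np.ones((384,512),bool)
    show('box',a,158,172,(430,900,-250,260))
    show('spice o',a&~((hsv[...,0]>105)&(hsv[...,0]<135)&(hsv[...,1]>120)),95,112,(470,700,-160,-60))
    show('spice b',a&~((hsv[...,0]>105)&(hsv[...,0]<135)&(hsv[...,1]>120)),95,112,(470,700,-230,-150))
    # dark partition
    show('part',(hsv[...,0]<12)&(hsv[...,1]>80),20,30,(380,620,170,380))
    ii=np.nanmax(np.where((W[...,0]>150)&(W[...,0]<900)&(W[...,1]>0)&(W[...,1]<700),W[...,2],np.nan)); print(ii)
E
```

```text
scene carrier top 276 c [498.9 266.5] s [101.9 170.2] a 52.5 zmed 32.8 box [[400.0, 278.0], [535.0, 174.0], [597.0, 255.0], [462.0, 359.0]]
scene carrier all 1402 c [524.4 309.4] s [202.6 186.6] a 53.7 zmed 16.7 box [[389.0, 283.0], [540.0, 173.0], [660.0, 336.0], [509.0, 446.0]]
scene tray top 382 c [427.4 163. ] s [108.9 166.9] a 45.7 zmed 16.4 box [[330.0, 182.0], [449.0, 66.0], [525.0, 144.0], [406.0, 260.0]]
scene tray all 1287 c [428.6 162.8] s [109.5 167.6] a 44.7 zmed 6.3 box [[331.0, 184.0], [449.0, 65.0], [526.0, 142.0], [409.0, 261.0]]
scene box 64 c [610.3  92. ] s [105.7  33. ] a 65.7 zmed 161.0 box [[574.0, 51.0], [604.0, 37.0], [647.0, 133.0], [617.0, 147.0]]
scene spice o 425 c [ 574.  -112.6] s [ 56.1 107.8] a 51.6 zmed 104.0 box [[514.0, -101.0], [599.0, -168.0], [634.0, -124.0], [549.0, -57.0]]
scene spice b 39 c [ 553.9 -160.1] s [118.1  12. ] a 8.7 zmed 103.3 box [[495.0, -163.0], [496.0, -175.0], [613.0, -157.0], [611.0, -145.0]]
scene part 20 c [501.2 277.8] s [68.8  5.1] a 51.8 zmed 26.1 box [[478.0, 252.0], [482.0, 249.0], [524.0, 303.0], [520.0, 306.0]]
225.
[... 293 characters left out ...]
side tray top 1061 c [427.4 163.9] s [106.8 169.2] a 46.0 zmed 17.4 box [[329.0, 184.0], [451.0, 67.0], [525.0, 144.0], [404.0, 261.0]]
side tray all 3551 c [423.7 160.5] s [118.1 169.1] a 46.7 zmed 6.7 box [[322.0, 176.0], [445.0, 60.0], [526.0, 145.0], [403.0, 262.0]]
side box 234 c [619.9  93.7] s [104.4  41.7] a 50.8 zmed 161.2 box [[571.0, 66.0], [603.0, 40.0], [669.0, 121.0], [637.0, 147.0]]
side spice o 0
side spice b 5 c [ 519.4 -175.4] s [6.2 0. ] a 88.5 zmed 105.0 box [[519.0, -178.0], [519.0, -178.0], [519.0, -172.0], [519.0, -172.0]]
side part 107 c [493.4 270.7] s [77.2  3.9] a 52.7 zmed 25.4 box [[468.0, 241.0], [472.0, 239.0], [518.0, 300.0], [515.0, 303.0]]
226.17436425956691
```

```bash
python3 - <<'E'
from h import *
for n,pts in {'scene':[(270,150),(240,120),(253,180),(318,165),(262,205),(254,172),(232,120),(105,115),(145,110),(120,170),(302,184),(326,180)],'side':[(200,190),(105,232),(287,178),(218,150),(160,290),(286,220),(400,340),(398,265),(500,320),(340,350),(440,375),(330,345),(180,265),(262,45),(255,140)]}.items():
    im,d=load(n,0); W=cloud(n,im,d)
    for u,v in pts: print(n,(u,v),W[v,u].round(),im[v,u])
# spice caps
im,d=load('scene',0);W=cloud('scene',im,d)
for (u0,u1,v0,v1) in ((294,312,178,192),(317,335,174,188)):
    p=W[v0:v1,u0:u1].reshape(-1,3); p=p[(p[:,2]>100)&(p[:,2]<112)&(p[:,0]<680)]; print(len(p),p.min(0).round(),p.max(0).round(),np.median(p,0).round())
E
```

```text
scene (270, 150) [572.  26. 152.] [76 79 81]
scene (240, 120) [669. 205. 149.] [72 73 75]
scene (253, 180) [463.   5. 123.] [31 33 31]
scene (318, 165) [ 606. -108.  135.] [34 36 35]
scene (262, 205) [481. -11.  34.] [35 37 36]
scene (254, 172) [466.   3. 147.] [45 44 46]
scene (232, 120) [655. 226. 148.] [69 75 75]
scene (105, 115) [367. 446. 221.] [109 119 123]
scene (145, 110) [1393. 1585. -503.] [60 60 59]
scene (120, 170) [297. 331. 119.] [53 57 53]
scene (302, 184) [543. -98. 106.] [ 68 157  79]
scene (326, 180) [ 596. -141.  105.] [ 60 141  72]
side (200, 190) [634.  50. 152.] [73 77 79]
side (105, 232) [796. 156. 149.] [81 85 86]
side (287, 178) [461.   7. 144.] [28 30 33]
side (218, 150) [604. -84. 150.] [76 81 82]
side (160, 290) [697. 240.  88.] [30 38 32]
side (286, 220) [456. -15.   3.] [42 40 36]
side (400, 340) [352. 433. 223.] [111 125 130]
side (398, 265) [323. 309. 222.] [105 118 123]
side (500, 320) [ 76. 261.   1.] [49 47 41]
side (340, 350) [431. 444. 222.] [108 122 126]
side (440, 375) [316. 482. 223.] [110 125 129]
side (330, 345) [442. 436. 221.] [106 119 125]
side (180, 265) [646. 284. 204.] [156 232 169]
side (262, 45) [ 483. -797.   70.] [238 246 246]
side (255, 140) [ 513. -551. -148.] [237  53 141]
142 [ 523. -115.  100.] [576. -64. 108.] [545. -95. 104.]
114 [ 578. -160.  101.] [ 619. -107.  108.] [ 595. -141.  104.]
```

Measured, in mm:
- **Bottles:** A (508,-181), B (447.5,-106), C (400,-182.6) and D (427,-296.5). Their tops are at 115, as given.
- **Carrier:** centre (495.6,271), corrected for the handle using the partition. Bays at (465.5,294) and (525.7,248).
- **Tray:** centre (427.4,163.5). Spots at (400,190) and (454.6,137).
- **Spice jars:** (545,-97) and (597,-141).
- **Fifth blue bottle:** behind the base at (-111,-440) and outside the group of four, so I'm leaving it.

First move: over B.

```bash
python3 -m jog '{"translation":[[0,0,4],[2,-3,7],[6,-6,7],[10,-10,7],[14,-15,7],[18,-20,7],[21,-25,7],[24,-30,7],[26,-35,7],[28,-40,7],[28,-46,7],[27,-51,7],[26,-57,7],[25.5,-62,7],[25,-67,7],[24.1,-72.2,7],[24.1,-72.2,7],[24.1,-72.2,7]],"rot":[[0,0,0],[0,0,0],[0,0,0],[0,0,0],[0,0,0],[0,0,0],[0,0,0],[0,0,0],[0,0,0],[0,0,0],[0,0,0],[0,0,0],[0,0,0],[0,0,0],[0,0,0],[0,0,0],[0,0,0],[0,0,0]],"fingers":[-0.3,-0.3,-0.3,-0.3,-0.3,-0.3,-0.3,-0.3,-0.3,-0.3,-0.3,-0.3,-0.3,-0.3,-0.3,-0.3,-0.3,-0.3]}' 60; python3 - <<'E'
from h import *
s=manip.sense(); print(s['tcp_pos'],s['ee_rot'].round(3),s['contact_force'],s['opening'],s['joints'])
for n in('scene','wrist'):
    im,d=optics.get_image(n); cv2.imwrite(f'pics/{n}1.png',im[:,:,::-1])
    np.savez(f'pics/{n}1.npz',im=im,d=d)
print(optics.camera_info('wrist'))
E
```

```text
t: 2.35
tcp_pos: [447.5, -105.6, 300.3]
ee_rot: [[-0.948, 0.318, -0.001], [0.318, 0.948, -0.001], [0.001, -0.001, -1.0]]
contact_force: [-0.1, 0.0, -0.4]
opening: 55.3
[ 447.53273305 -105.62590586  300.26782446] [[-0.948  0.318 -0.001]
 [ 0.318  0.948 -0.001]
 [ 0.001 -0.001 -1.   ]] [-0.11433654  0.00429007 -0.38084678] 55.294595558400786 [-0.00685221  0.27638563  0.22792751  1.93190565 -0.07503106  0.94222156
  1.50400822]
{'fx': 329.8733137017764, 'fy': 329.8733137017764, 'cx': 253.41799421044988, 'cy': 183.61873837915425, 'tool_from_camera': array([[-3.64271137e-04, -9.56265179e-01, -2.92500899e-01,
         7.33537797e+01],
       [ 9.99999791e-01, -1.92243218e-04, -6.16871834e-04,
        -5.76566000e-01],
       [ 5.33661741e-04, -2.92501062e-01,  9.56265049e-01,
        -1.42557746e+02],
       [ 0.00000000e+00,  0.00000000e+00,  0.00000000e+00,
         1.00000000e+00]])}
```

View pics/wrist1.png

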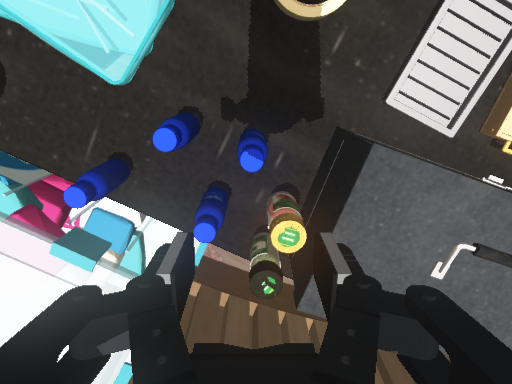

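```bash
python3 - <<'E'
from h import *
im,d=load('wrist',1); ci=optics.camera_info('wrist'); T=ci['tool_from_camera']; s=manip.sense()
v,u=np.mgrid[:384,:512]
P=np.stack([(u-ci['cx'])/ci['fx']*d,(v-ci['cy'])/ci['fy']*d,d],-1)@T[:3,:3].T+T[:3,3]
W=P@s['ee_rot'].T+s['tcp_pos']; W[d<=0]=np.nan
hsv=cv2.cvtColor(im,cv2.COLOR_RGB2HSV)
m=((hsv[...,0]>110)&(hsv[...,0]<130)&(hsv[...,1]>150)&(hsv[...,2]>50))
for c in [(508,-181),(447.5,-106),(400,-182.6),(427,-296.5)]:
    t=W[m]; t=t[(np.hypot(t[:,0]-c[0],t[:,1]-c[1])<30)&(t[:,2]>111)]
    if len(t)>9: print(c,len(t),np.median(t,0).round(1),((t.min(0)+t.max(0))/2).round(1),(t.max(0)-t.min(0)).round(1))
E
```

```text
(508, -181) 400 [ 507.9 -182.2  114.7] [ 508.4 -182.5  113.9] [24.7 24.4  5.7]
(447.5, -106) 477 [ 447.9 -107.9  114.8] [ 446.6 -112.4  208.7] [ 29.4  33.8 194.6]
(400, -182.6) 508 [ 400.9 -183.3  114.8] [ 401.1 -184.1  114.1] [24.8 25.7  5.8]
(427, -296.5) 445 [ 427.2 -296.5  114.8] [ 427.3 -297.5  113.9] [24.4 26.4  5.6]
```

The wrist view confirms all four caps to within 2 mm: px (253,157), (167,140), (205,232) and (78,192). I'll descend on B, grip and lift.

```bash
python3 -m jog '{"translation":[[0,-0.1,-6],[0,-0.1,-12],[0,-0.1,-17],[0,-0.1,-20],[0,-0.1,-21],[0,-0.1,-21],[0,-0.1,-21],[0,-0.1,-21],[0,-0.1,-21],[0,-0.1,-21],[0,-0.1,-20],[0,-0.1,-18],[0,-0.1,-16],[0,-0.1,-16],[0,-0.1,-16],[0,-0.1,-16]],"rot":[[0,0,0],[0,0,0],[0,0,0],[0,0,0],[0,0,0],[0,0,0],[0,0,0],[0,0,0],[0,0,0],[0,0,0],[0,0,0],[0,0,0],[0,0,0],[0,0,0],[0,0,0],[0,0,0]],"fingers":[-0.3,-0.3,-0.3,-0.3,-0.3,-0.3,1,1,1,1,1,1,1,1,1,1]}' 60; python3 - <<'E'
from h import *
s=manip.sense(); print(s['tcp_pos'],s['contact_force'],s['wrist_torque'],s['opening'])
im,d=optics.get_image('scene'); cv2.imwrite('pics/scene2.png',cv2.resize(im[120:300,220:400,::-1],None,fx=3,fy=3))
E
```

```text
t: 4.45
tcp_pos: [447.3, -105.6, 139.7]
ee_rot: [[-0.949, 0.316, -0.002], [0.316, 0.949, -0.001], [0.002, -0.001, -1.0]]
contact_force: [-0.3, 0.6, -0.1]
opening: 23.4
[ 447.33549814 -105.62156965  139.70175296] [-0.33433075  0.57611243 -0.10296837] [ 0.00981922 -0.00289154 -0.00601358] 23.441595115173698
```

View pics/scene2.png

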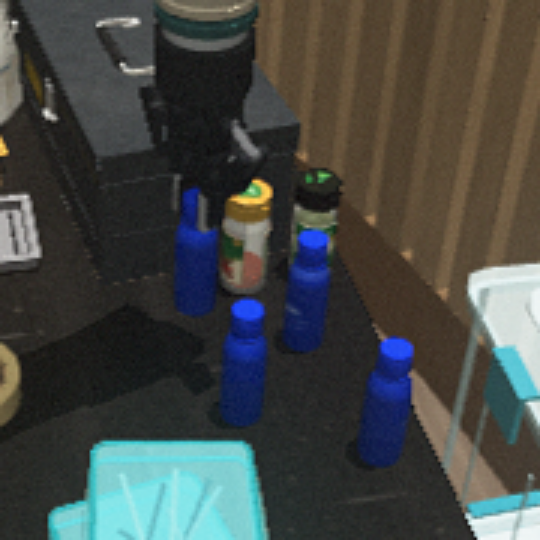

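B lifted and the force changed by about 0 N, so it reads empty. I'll carry it over the tray and re-read the force on the way.

```bash
python3 -m jog '{"translation":[[0,0,4],[0,0,9],[0,0,13],[0,1,15.5],[0,5,15.5],[0.2,10,15.5],[0.4,15,15.5],[0.7,20,15.5],[0.7,23,15.5],[0.7,24.3,15.5],[0.7,24.3,14],[0.7,24.3,10],[0.7,24.3,6],[0.7,24.3,6]],"rot":[[0,0,0],[0,0,0],[0,0,0],[0,0,0],[0,0,0],[0,0,0],[0,0,0],[0,0,0],[0,0,0],[0,0,0],[0,0,0],[0,0,0],[0,0,0],[0,0,0]],"fingers":[1,1,1,1,1,1,1,1,1,1,1,1,1,1]}' 60; python3 - <<'E'
from h import *
s=manip.sense(); print(s['contact_force'],s['joint_torque'])
im,d=optics.get_image('side'); cv2.imwrite('pics/side3.png',im[:,:,::-1])
print(manip.sense()['contact_force'])
E
```

```text
t: 6.25
tcp_pos: [452.2, 135.4, 197.5]
ee_rot: [[-0.948, 0.317, -0.009], [0.317, 0.948, -0.004], [0.007, -0.006, -1.0]]
contact_force: [-0.3, 0.1, -1.1]
opening: 23.6
[-0.28172082  0.11601636 -1.05766601] [-7.85680837e-02 -3.90240884e+01  1.39534403e+00 -1.39188963e+01
 -3.61361483e-02 -3.09217265e-01  4.39439225e-02]
[ 0.59212971  0.63969623 -0.50522937]
```

View pics/side3.png

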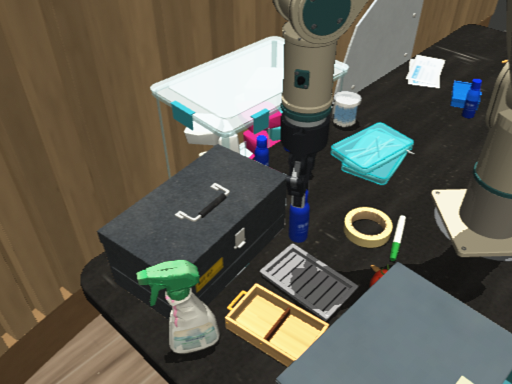

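Side view: the bottle hangs upright at px (299,220), over the tray. The force reads -0.5 to -1.1 N, so it is empty. Lowering it now.

```bash
python3 -m jog '{"translation":[[0.2,0.15,-4],[0.2,0.15,-7.5],[0.2,0.15,-9.3],[0.2,0.15,-9.8],[0.2,0.15,-10.1],[0.2,0.15,-10.1],[0.2,0.15,-10.1]],"rot":[[0,0,0],[0,0,0],[0,0,0],[0,0,0],[0,0,0],[0,0,0],[0,0,0]],"fingers":[1,1,1,1,1,1,1]}' 60
```

```text
t: 7.18
tcp_pos: [456.4, 137.7, 98.9]
ee_rot: [[-0.948, 0.317, -0.003], [0.317, 0.948, -0.002], [0.003, -0.003, -1.0]]
contact_force: [-0.2, 0.9, -0.7]
opening: 24.1
```

```bash
python3 -m jog '{"translation":[[0,0,-0.3],[0,0,-0.3],[0,0,-0.3],[0,0,-0.3],[0,0,-0.3],[0,0,-0.3]],"rot":[[0,0,0],[0,0,0],[0,0,0],[0,0,0],[0,0,0],[0,0,0]],"fingers":[1,1,1,-0.3,-0.3,-0.3]}' 60; python3 -m jog '{"translation":[[0,0,2],[0,0,5],[0,0,11],[0,0,17],[0,0,20],[0,0,20]],"rot":[[0,0,0],[0,0,0],[0,0,0],[0,0,0],[0,0,0],[0,0,0]],"fingers":[-0.3,-0.3,-0.3,-0.3,-0.3,-0.3]}' 60
python3 - <<'E'
from h import *
im,d=optics.get_image('side'); cv2.imwrite('pics/side4.png',im[:,:,::-1])
E
```

```text
t: 7.92
tcp_pos: [456.3, 137.7, 95.8]
ee_rot: [[-0.948, 0.317, -0.004], [0.317, 0.948, -0.002], [0.003, -0.003, -1.0]]
contact_force: [0.2, 0.3, -0.1]
opening: 55.7
t: 8.68
tcp_pos: [457.6, 138.2, 298.0]
ee_rot: [[-0.948, 0.317, 0.001], [0.317, 0.948, 0.0], [-0.001, 0.001, -1.0]]
contact_force: [-0.8, -0.2, -1.5]
opening: 55.4
```

View pics/side4.png

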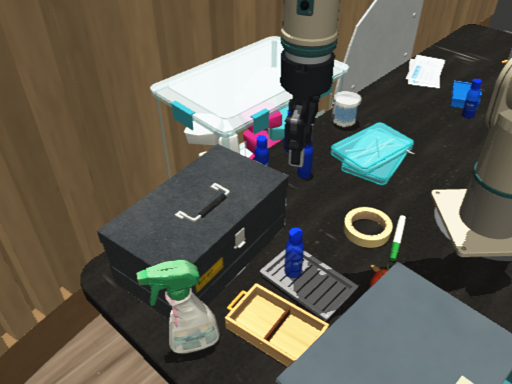

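The bottle stands upright in the tray at px (294,250). Next is C.

```bash
python3 -m jog '{"translation":[[-0.5,-5,0],[-1.5,-11,0],[-2.5,-17,0],[-3.5,-22,0],[-4.5,-27,0],[-5.2,-30.5,0],[-5.7,-32.1,0],[-5.7,-32.1,-3],[-5.7,-32.1,-8],[-5.7,-32.1,-13],[-5.7,-32.1,-16],[-5.7,-32.1,-16],[-5.7,-32.1,-16]],"rot":[[0,0,0],[0,0,0],[0,0,0],[0,0,0],[0,0,0],[0,0,0],[0,0,0],[0,0,0],[0,0,0],[0,0,0],[0,0,0],[0,0,0],[0,0,0]],"fingers":[-0.3,-0.3,-0.3,-0.3,-0.3,-0.3,-0.3,-0.3,-0.3,-0.3,-0.3,-0.3,-0.3]}' 60
```

```text
t: 10.35
tcp_pos: [399.3, -183.3, 136.5]
ee_rot: [[-0.948, 0.317, -0.003], [0.317, 0.948, -0.001], [0.002, -0.002, -1.0]]
contact_force: [-0.9, -0.4, 0.9]
opening: 55.3
```

```bash
python3 -m jog '{"translation":[[0.1,0,-3],[0.1,0,-4.6],[0.1,0,-4.6],[0.1,0,-4.6],[0.1,0,-4.6],[0.1,0,-4.6],[0.1,0,-4.6],[0.1,0,-4.6],[0.1,0,-3.5],[0.1,0,-2],[0.1,0,0.4],[0.1,0,0.4],[0.1,0,0.4],[0.1,0,0.4]],"rot":[[0,0,0],[0,0,0],[0,0,0],[0,0,0],[0,0,0],[0,0,0],[0,0,0],[0,0,0],[0,0,0],[0,0,0],[0,0,0],[0,0,0],[0,0,0],[0,0,0]],"fingers":[-0.3,-0.3,-0.3,-0.3,1,1,1,1,1,1,1,1,1,1]}' 60; python3 - <<'E'
from h import *
s=manip.sense(); print(s['contact_force'],s['wrist_torque'])
E
```

```text
t: 12.1
tcp_pos: [399.7, -183.0, 139.7]
ee_rot: [[-0.948, 0.317, -0.004], [0.317, 0.948, -0.001], [0.004, -0.002, -1.0]]
contact_force: [-0.0, 0.7, -3.0]
opening: 23.6
[-0.01291054  0.72968666 -2.98122354] [-0.01579657  0.04989962 -0.01710159]
```

C reads -3.0 N, so it looks full. I'll carry it over carrier bay +y (465.5,294) with a firmer grip.

```bash
python3 -m jog '{"translation":[[0,0,2.5],[0,0,6],[0,0,10],[0,0,13.5],[0.3,1,15.5],[1.2,4,15.5],[2.2,8,15.5],[3.2,12.5,15.5],[4.2,17,15.5],[5,21.5,15.5],[5.5,26,15.5],[6,30.5,15.5],[6.2,35,15.5],[6.4,39.5,15.5],[6.6,43,15.5],[6.6,45.5,15.5],[6.6,47,15.5],[6.6,47.7,15.5],[6.6,47.7,15.5],[6.6,47.7,15.5]],"rot":[[0,0,0],[0,0,0],[0,0,0],[0,0,0],[0,0,0],[0,0,0],[0,0,0],[0,0,0],[0,0,0],[0,0,0],[0,0,0],[0,0,0],[0,0,0],[0,0,0],[0,0,0],[0,0,0],[0,0,0],[0,0,0],[0,0,0],[0,0,0]],"fingers":[1,1,1,1,1,1,1,1,1,1,1,1,1,1,1,1,1,1,1,1]}' 80; python3 - <<'E'
from h import *
s=manip.sense(); print(s['contact_force'],s['wrist_torque'],s['joints'].round(2))
im,d=optics.get_image('scene'); cv2.imwrite('pics/scene5.png',im[:,:,::-1]);print(manip.sense()['contact_force'])
im,d=optics.get_image('side'); cv2.imwrite('pics/side5.png',im[:,:,::-1])
print(manip.sense()['contact_force'])
E
```

```text
t: 14.6
tcp_pos: [465.9, 292.6, 294.7]
ee_rot: [[-0.948, 0.319, -0.004], [0.319, 0.948, -0.001], [0.004, -0.003, -1.0]]
contact_force: [0.1, 0.4, -2.8]
opening: 23.2
[ 0.13149026  0.40422635 -2.83685458] [-0.05686805  0.0397378  -0.0323035 ] [-0.71  0.42  0.14  1.71 -0.07  1.02  0.7 ]
[ 0.35775116 -0.43302319 -3.56380356]
[-1.31771145 -0.28508736 -3.67919121]
```

View pics/side5.png

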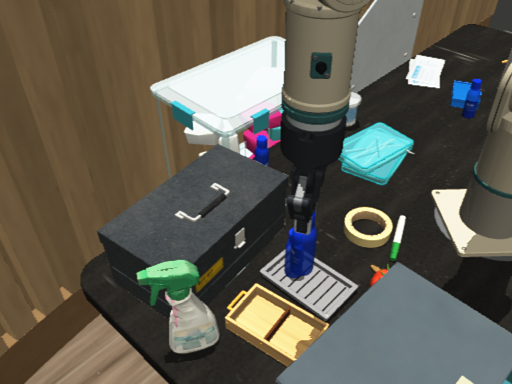

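View pics/scene5.png

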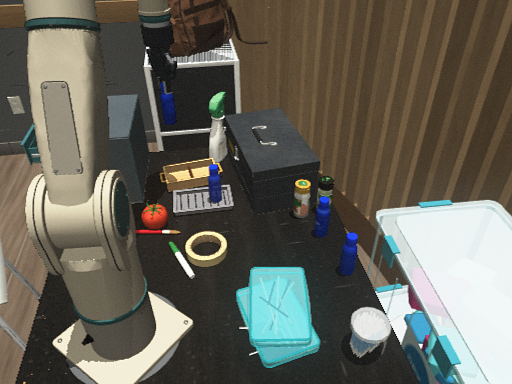

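C reads about -3.4 N over three readings, so it is full. It hangs upright, side view px (300,245) and scene view px (168,105). Lowering it into the +y bay.

```bash
python3 -m jog '{"translation":[[0,0.15,-3],[0,0.15,-8],[0,0.15,-13],[0,0.15,-16.5],[0,0.15,-18.5],[0,0.15,-19.2],[0,0.15,-19.2],[0,0.15,-19.2]],"rot":[[0,0,0],[0,0,0],[0,0,0],[0,0,0],[0,0,0],[0,0,0],[0,0,0],[0,0,0]],"fingers":[1,1,1,1,1,1,1,1]}' 80; python3 - <<'E'
from h import *
im,d=optics.get_image('side'); cv2.imwrite('pics/side6.png',cv2.resize(im[180:384,200:404,::-1],None,fx=2.9,fy=2.9))
E
```

```text
t: 15.7
tcp_pos: [466.7, 294.9, 104.0]
ee_rot: [[-0.948, 0.319, -0.002], [0.319, 0.948, 0.0], [0.002, -0.0, -1.0]]
contact_force: [-0.0, 0.0, -2.9]
opening: 22.8
```

View pics/side6.png

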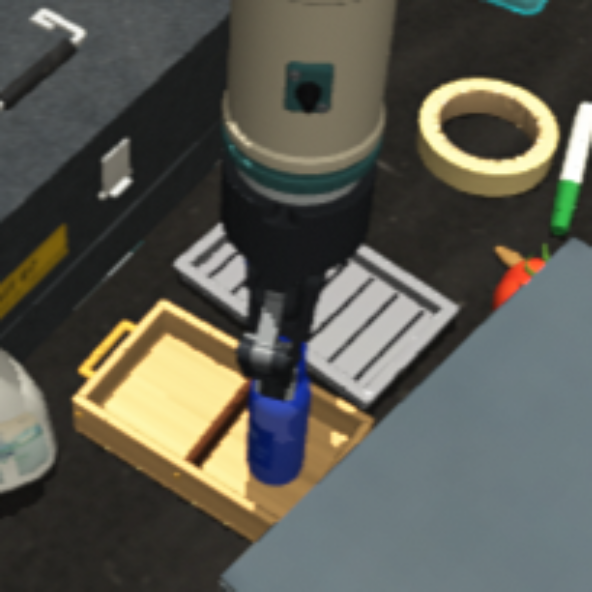

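The bottle is inside the right-hand bay at crop px (278,470), with room on all sides. Lowering the last 5 mm and releasing.

```bash
python3 -m jog '{"translation":[[0,0,-0.4],[0,0,-0.55],[0,0,-0.55],[0,0,-0.55],[0,0,-0.55]],"rot":[[0,0,0],[0,0,0],[0,0,0],[0,0,0],[0,0,0]],"fingers":[1,1,1,1,1]}' 80
```

```text
t: 16.38
tcp_pos: [467.1, 295.2, 99.6]
ee_rot: [[-0.948, 0.319, -0.001], [0.319, 0.948, 0.001], [0.002, 0.001, -1.0]]
contact_force: [-0.1, -0.3, 5.6]
opening: 22.8
```

Contact (+5.6 N), so the bottle has touched down. Release and retreat.

```bash
python3 -m jog '{"translation":[[0,0,0],[0,0,0],[0,0,0],[0,0,1.5],[0,0,5],[0,0,11],[0,0,16],[0,0,19.5],[0,0,19.5]],"rot":[[0,0,0],[0,0,0],[0,0,0],[0,0,0],[0,0,0],[0,0,0],[0,0,0],[0,0,0],[0,0,0]],"fingers":[-0.3,-0.3,-0.3,-0.3,-0.3,-0.3,-0.3,-0.3,-0.3]}' 80
python3 - <<'E'
from h import *
im,d=optics.get_image('side'); cv2.imwrite('pics/side7.png',cv2.resize(im[180:384,200:404,::-1],None,fx=2.9,fy=2.9))
E
```

```text
t: 17.5
tcp_pos: [468.8, 296.0, 298.6]
ee_rot: [[-0.948, 0.319, 0.005], [0.319, 0.948, 0.006], [-0.003, 0.007, -1.0]]
contact_force: [0.1, -0.0, -1.0]
opening: 55.1
```

View pics/side7.png

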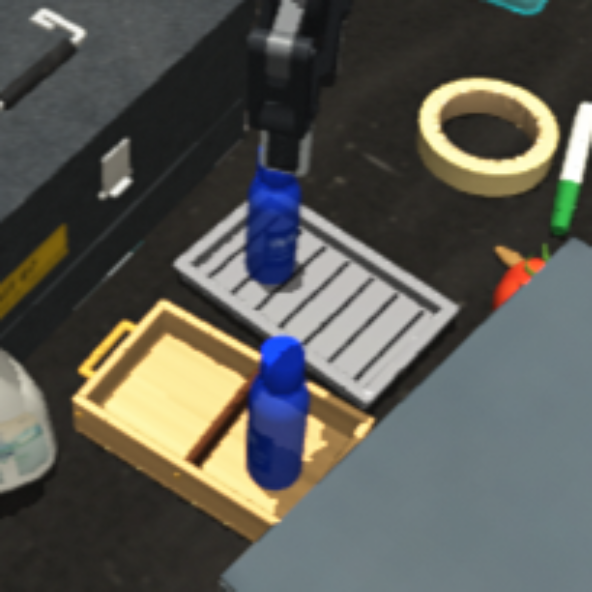

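C stands upright in the right bay at crop px (277,415), and the tray bottle stands at (272,225). Next is D.

```bash
python3 -m jog '{"translation":[[0,-5,0],[0,-11,0],[0,-17,0],[0,-23,0],[0,-29,0],[0,-35,0],[-0.5,-41,0],[-1.5,-47,0],[-2.5,-53,0],[-3.5,-57,0],[-4.15,-59.3,0],[-4.15,-59.3,-4],[-4.15,-59.3,-9],[-4.15,-59.3,-13],[-4.15,-59.3,-16],[-4.15,-59.3,-16],[-4.15,-59.3,-16]],"rot":[[0,0,0],[0,0,0],[0,0,0],[0,0,0],[0,0,0],[0,0,0],[0,0,0],[0,0,0],[0,0,0],[0,0,0],[0,0,0],[0,0,0],[0,0,0],[0,0,0],[0,0,0],[0,0,0],[0,0,0]],"fingers":[-0.3,-0.3,-0.3,-0.3,-0.3,-0.3,-0.3,-0.3,-0.3,-0.3,-0.3,-0.3,-0.3,-0.3,-0.3,-0.3,-0.3]}' 60
```

```text
t: 19.68
tcp_pos: [426.2, -297.8, 137.0]
ee_rot: [[-0.948, 0.319, 0.002], [0.319, 0.948, 0.003], [-0.001, 0.004, -1.0]]
contact_force: [0.0, -0.2, 0.5]
opening: 55.6
```

```bash
python3 -m jog '{"translation":[[0.1,0.1,-3],[0.1,0.1,-4.7],[0.1,0.1,-4.7],[0.1,0.1,-4.7],[0.1,0.1,-4.7],[0.1,0.1,-4.7],[0.1,0.1,-4.7],[0.1,0.1,-4.7],[0.1,0.1,-3.5],[0.1,0.1,-2],[0.1,0.1,0.4],[0.1,0.1,0.4],[0.1,0.1,0.4],[0.1,0.1,0.4]],"rot":[[0,0,0],[0,0,0],[0,0,0],[0,0,0],[0,0,0],[0,0,0],[0,0,0],[0,0,0],[0,0,0],[0,0,0],[0,0,0],[0,0,0],[0,0,0],[0,0,0]],"fingers":[-0.3,-0.3,-0.3,-0.3,1,1,1,1,1,1,1,1,1,1]}' 60; python3 - <<'E'
from h import *
s=manip.sense(); print(s['contact_force'])
im,d=optics.get_image('scene'); cv2.imwrite('pics/scene8.png',im[:,:,::-1]);print(manip.sense()['contact_force'])
E
```

```text
t: 21.42
tcp_pos: [426.8, -296.4, 140.5]
ee_rot: [[-0.948, 0.319, 0.001], [0.319, 0.948, 0.004], [0.0, 0.004, -1.0]]
contact_force: [-0.1, 0.1, -0.9]
opening: 23.5
[-0.14283281  0.1051966  -0.86743156]
[ 0.08987429  0.57670854 -0.85434429]
```

View pics/scene8.png

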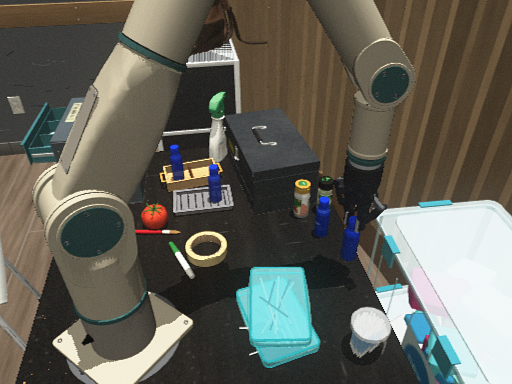

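D is lifted, px (350,240), and reads -0.87 N, so it is empty. It goes to tray spot +y at (400,190).

```bash
python3 -m jog '{"translation":[[0,0,4],[0,0,9],[0,0.5,13],[0.3,3,15.5],[1,8,15.5],[2,13,15.5],[2.5,18,15.5],[2.5,23,15.5],[2.5,28,15.5],[2.2,33,15.5],[1,38,15.5],[-0.5,43,15.5],[-2,47,15.5],[-2.7,48.6,15.5],[-2.7,48.6,13],[-2.7,48.6,9],[-2.7,48.6,5],[-2.7,48.6,2],[-2.7,48.6,2],[-2.7,48.6,2]],"rot":[[0,0,0],[0,0,0],[0,0,0],[0,0,0],[0,0,0],[0,0,0],[0,0,0],[0,0,0],[0,0,0],[0,0,0],[0,0,0],[0,0,0],[0,0,0],[0,0,0],[0,0,0],[0,0,0],[0,0,0],[0,0,0],[0,0,0],[0,0,0]],"fingers":[1,1,1,1,1,1,1,1,1,1,1,1,1,1,1,1,1,1,1,1]}' 60; python3 - <<'E'
from h import *
im,d=optics.get_image('side'); cv2.imwrite('pics/side9.png',cv2.resize(im[180:384,200:404,::-1],None,fx=2.9,fy=2.9));print(manip.sense()['contact_force'])
E
```

```text
t: 23.98
tcp_pos: [400.3, 189.7, 161.1]
ee_rot: [[-0.948, 0.319, 0.001], [0.319, 0.948, 0.004], [-0.0, 0.004, -1.0]]
contact_force: [-0.8, 0.3, -0.2]
opening: 23.3
[ 0.1534299   0.11748167 -0.81973975]
```

View pics/side9.png

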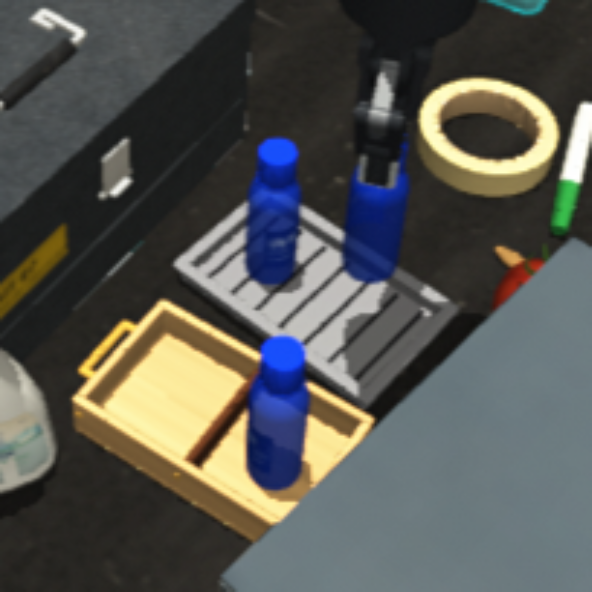

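D hangs over the right half of the tray at crop px (376,230). Lowering.

```bash
python3 -m jog '{"translation":[[0,0,-3],[0,0,-5],[0,0,-6.2],[0,0,-6.6],[0,0,-6.6],[0,0,-6.6]],"rot":[[0,0,0],[0,0,0],[0,0,0],[0,0,0],[0,0,0],[0,0,0]],"fingers":[1,1,1,1,1,1]}' 60
```

```text
t: 24.78
tcp_pos: [401.1, 190.1, 96.1]
ee_rot: [[-0.948, 0.319, 0.004], [0.319, 0.948, 0.005], [-0.002, 0.006, -1.0]]
contact_force: [0.3, -0.7, 0.4]
opening: 23.5
```

```bash
python3 -m jog '{"translation":[[0,0,-0.1],[0,0,-0.1],[0,0,-0.1],[0,0,-0.1],[0,0,-0.1],[0,0,1.5],[0,0,5],[0,0,11],[0,0,16],[0,0,20],[0,0,20]],"rot":[[0,0,0],[0,0,0],[0,0,0],[0,0,0],[0,0,0],[0,0,0],[0,0,0],[0,0,0],[0,0,0],[0,0,0],[0,0,0]],"fingers":[1,1,-0.3,-0.3,-0.3,-0.3,-0.3,-0.3,-0.3,-0.3,-0.3]}' 60
```

```text
t: 26.15
tcp_pos: [402.8, 191.0, 298.8]
ee_rot: [[-0.948, 0.319, 0.009], [0.319, 0.948, 0.009], [-0.006, 0.011, -1.0]]
contact_force: [0.6, 0.4, 0.5]
opening: 55.5
```

Correcting the small accumulated tilt (about 0.01 rad) on the way to A.

```bash
python3 -m jog '{"translation":[[1,-5,0],[2.5,-10.5,0],[4,-16,0],[5.5,-21.5,0],[7,-27,0],[8.5,-32,0],[10,-36,0],[10.5,-37.3,0],[10.5,-37.3,-3],[10.5,-37.3,-8],[10.5,-37.3,-13],[10.5,-37.3,-15.5],[10.5,-37.3,-15.5],[10.5,-37.3,-15.5]],"rot":[[-0.01,0.01,0],[-0.01,0.01,0],[-0.01,0.01,0],[-0.01,0.01,0],[-0.01,0.01,0],[-0.01,0.01,0],[-0.01,0.01,0],[-0.01,0.01,0],[-0.01,0.01,0],[-0.01,0.01,0],[-0.01,0.01,0],[-0.01,0.01,0],[-0.01,0.01,0],[-0.01,0.01,0]],"fingers":[-0.3,-0.3,-0.3,-0.3,-0.3,-0.3,-0.3,-0.3,-0.3,-0.3,-0.3,-0.3,-0.3,-0.3]}' 60; python3 - <<'E'
from h import *
im,d=optics.get_image('scene'); cv2.imwrite('pics/scene10.png',cv2.resize(im[120:300,220:400,::-1],None,fx=3.3,fy=3.3))
im,d=optics.get_image('wrist'); cv2.imwrite('pics/wrist10.png',im[:,:,::-1])
E
```

```text
t: 27.9
tcp_pos: [508.2, -181.7, 144.4]
ee_rot: [[-0.948, 0.319, 0.0], [0.319, 0.948, -0.001], [-0.001, -0.001, -1.0]]
contact_force: [0.5, -0.2, 0.5]
opening: 55.5
```

View pics/scene10.png

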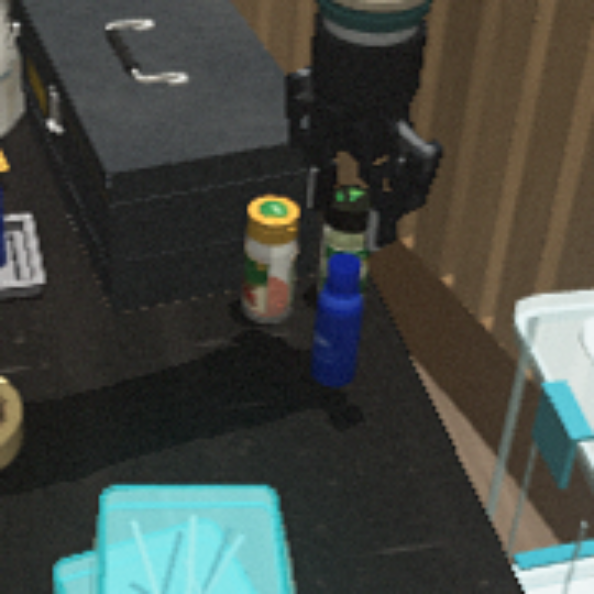

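View pics/wrist10.png

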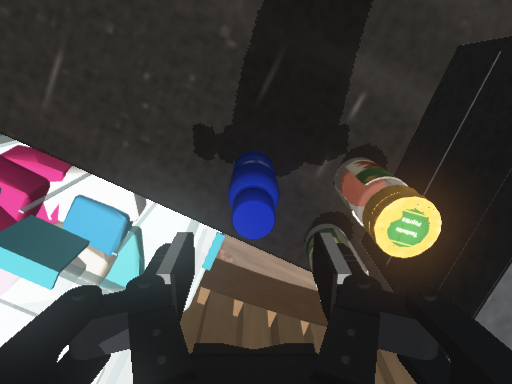

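The cap is centred between the fingers, wrist px (253,212), and the ochre jar at (405,222) clears the right finger by a computed 27 mm or so. I'll descend straight, grip and lift.

```bash
python3 -m jog '{"translation":[[0,0,-3],[0,0,-5],[0,0,-5.4],[0,0,-5.4],[0,0,-5.4],[0,0,-5.4],[0,0,-5.4],[0,0,-5.4],[0,0,-5.4],[0,0,-4.5],[0,0,-3],[0,0,-0.5],[0,0,-0.5],[0,0,-0.5],[0,0,-0.5]],"rot":[[0,0,0],[0,0,0],[0,0,0],[0,0,0],[0,0,0],[0,0,0],[0,0,0],[0,0,0],[0,0,0],[0,0,0],[0,0,0],[0,0,0],[0,0,0],[0,0,0],[0,0,0]],"fingers":[-0.3,-0.3,-0.3,-0.3,-0.3,1,1,1,1,1,1,1,1,1,1]}' 80; python3 - <<'E'
from h import *
im,d=optics.get_image('scene'); cv2.imwrite('pics/scene11.png',cv2.resize(im[120:300,220:400,::-1],None,fx=3.3,fy=3.3));print(manip.sense()['contact_force'])
E
```

```text
t: 29.88
tcp_pos: [508.0, -181.8, 139.2]
ee_rot: [[-0.948, 0.319, 0.0], [0.319, 0.948, -0.001], [-0.0, -0.001, -1.0]]
contact_force: [0.2, 0.1, -3.0]
opening: 23.0
[ 0.05962893 -0.95009903 -3.26815527]
```

View pics/scene11.png

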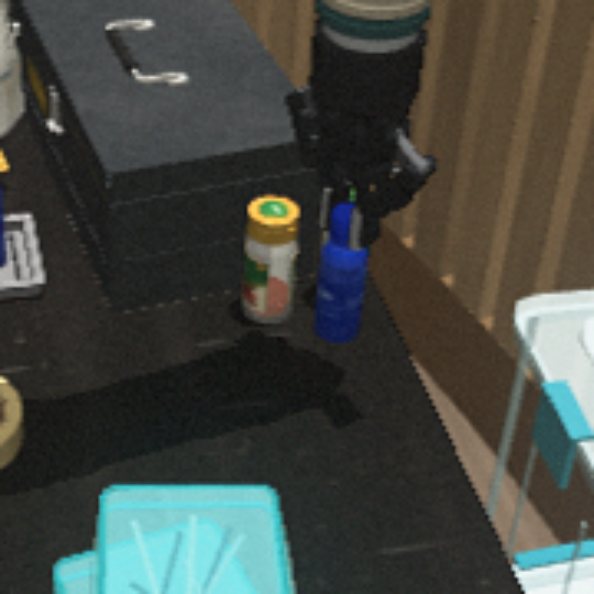

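A reads -3.0 to -3.3 N, so it is full, and the jars haven't moved. Carrying it over the box to bay -y (525.7,248).

```bash
python3 -m jog '{"translation":[[0,0,2.5],[0,0,6],[0,0,10],[0,0,14],[0,0,16.5],[0,1.5,17],[0,5,17],[0,9.5,17],[0.2,14,17],[0.5,18.5,17],[0.8,23,17],[1,27.5,17],[1.3,32,17],[1.6,36,17],[1.8,39.5,17],[1.8,42,17],[1.8,43,17],[1.8,43,17],[1.8,43,17]],"rot":[[0,0,0],[0,0,0],[0,0,0],[0,0,0],[0,0,0],[0,0,0],[0,0,0],[0,0,0],[0,0,0],[0,0,0],[0,0,0],[0,0,0],[0,0,0],[0,0,0],[0,0,0],[0,0,0],[0,0,0],[0,0,0],[0,0,0]],"fingers":[1,1,1,1,1,1,1,1,1,1,1,1,1,1,1,1,1,1,1]}' 80
```

```text
t: 32.3
tcp_pos: [526.0, 246.4, 308.9]
ee_rot: [[-0.947, 0.321, -0.0], [0.321, 0.947, -0.003], [-0.0, -0.003, -1.0]]
contact_force: [-0.1, -0.6, -4.1]
opening: 23.3
```

```bash
python3 -m jog '{"translation":[[0,0.1,-3],[0,0.1,-8],[0,0.1,-13],[0,0.1,-17],[0,0.1,-19.5],[0,0.1,-20.5],[0,0.1,-20.5],[0,0.1,-20.5]],"rot":[[0,0,0],[0,0,0],[0,0,0],[0,0,0],[0,0,0],[0,0,0],[0,0,0],[0,0,0]],"fingers":[1,1,1,1,1,1,1,1]}' 80; python3 - <<'E'
from h import *
im,d=optics.get_image('side'); cv2.imwrite('pics/side12.png',cv2.resize(im[180:384,200:404,::-1],None,fx=2.9,fy=2.9));print(manip.sense()['contact_force'])
E
```

```text
t: 33.3
tcp_pos: [527.1, 247.6, 105.2]
ee_rot: [[-0.947, 0.321, 0.002], [0.321, 0.947, -0.002], [-0.002, -0.001, -1.0]]
contact_force: [0.3, -0.2, -4.2]
opening: 23.3
[-1.013766    0.20595695 -2.7907401 ]
```

View pics/side12.png

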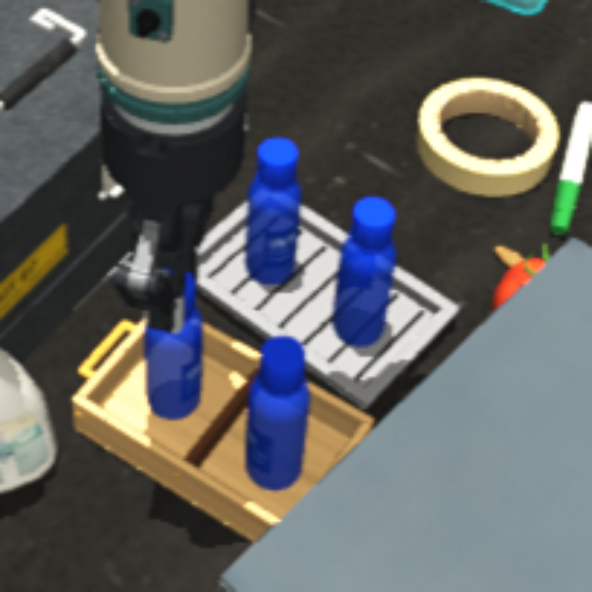

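A is inside the left bay at crop px (175,370), and the other three stand upright. Lowering the last 6 mm.

```bash
python3 -m jog '{"translation":[[0,0,-0.4],[0,0,-0.65],[0,0,-0.65],[0,0,-0.65],[0,0,-0.65]],"rot":[[0,0,0],[0,0,0],[0,0,0],[0,0,0],[0,0,0]],"fingers":[1,1,1,1,1]}' 80
```

```text
t: 33.98
tcp_pos: [527.7, 247.9, 99.9]
ee_rot: [[-0.947, 0.321, 0.003], [0.321, 0.947, -0.001], [-0.003, 0.001, -1.0]]
contact_force: [-1.0, -0.8, 7.2]
opening: 23.0
```

```bash
python3 -m jog '{"translation":[[0,0,0],[0,0,0],[0,0,0],[0,0,1.5],[0,0,5],[0,0,11],[0,0,16],[0,0,20],[0,0,20]],"rot":[[0,0,0],[0,0,0],[0,0,0],[0,0,0],[0,0,0],[0,0,0],[0,0,0],[0,0,0],[0,0,0]],"fingers":[-0.3,-0.3,-0.3,-0.3,-0.3,-0.3,-0.3,-0.3,-0.3]}' 80
python3 - <<'E'
from h import *
a,d=optics.get_image('side'); np.savez('pics/side13.npz',im=a,d=d); b,e=optics.get_image('scene'); np.savez('pics/scene13.npz',im=b,d=e)
cv2.imwrite('pics/side13.png',cv2.resize(a[100:384,180:404,::-1],None,fx=2,fy=2)); cv2.imwrite('pics/scene13.png',b[:,:,::-1])
for n,im,d in(('side',a,d),('scene',b,e)):
    W=cloud(n,im,d); hsv=cv2.cvtColor(im,cv2.COLOR_RGB2HSV)
    m=((hsv[...,0]>110)&(hsv[...,0]<130)&(hsv[...,1]>150)&(hsv[...,2]>50))
    p=W[m]
    for c in((527,248),(467,295),(456,138),(401,190)):
        q=p[np.hypot(p[:,0]-c[0],p[:,1]-c[1])<26]; t=q[q[:,2]>q[:,2].max()-6]; lo=q[q[:,2]<70]
        print(n,c,len(q),'top',np.median(t,0).round(),'ztop',np.percentile(q[:,2],98).round(),'body',np.median(lo,0).round())
im,d=b,e;W=cloud('scene',im,d)
for (u0,u1,v0,v1) in ((294,312,178,192),(317,335,174,188)):
    p=W[v0:v1,u0:u1].reshape(-1,3); p=p[(p[:,2]>100)&(p[:,2]<112)&(p[:,0]<680)]; print(np.median(p,0).round())
E
```

```text
t: 35.1
tcp_pos: [529.7, 248.6, 304.6]
ee_rot: [[-0.947, 0.321, 0.011], [0.321, 0.947, 0.003], [-0.009, 0.007, -1.0]]
contact_force: [0.3, 1.4, -0.4]
opening: 55.4
side (527, 248) 678 top [526. 251. 123.] ztop 125.0 body [522. 265.  37.]
side (467, 295) 866 top [466. 298. 124.] ztop 125.0 body [468. 313.  44.]
side (456, 138) 732 top [455. 140. 121.] ztop 122.0 body [456. 153.  40.]
side (401, 190) 795 top [400. 193. 120.] ztop 122.0 body [403. 207.  42.]
scene (527, 248) 289 top [524. 246. 122.] ztop 124.0 body [513. 237.  48.]
scene (467, 295) 310 top [465. 294. 123.] ztop 124.0 body [454. 285.  48.]
scene (456, 138) 378 top [453. 133. 119.] ztop 121.0 body [443. 125.  40.]
scene (401, 190) 392 top [399. 189. 120.] ztop 121.0 body [389. 177.  40.]
[546. -96. 105.]
[ 595. -140.  104.]
```

View pics/side13.png

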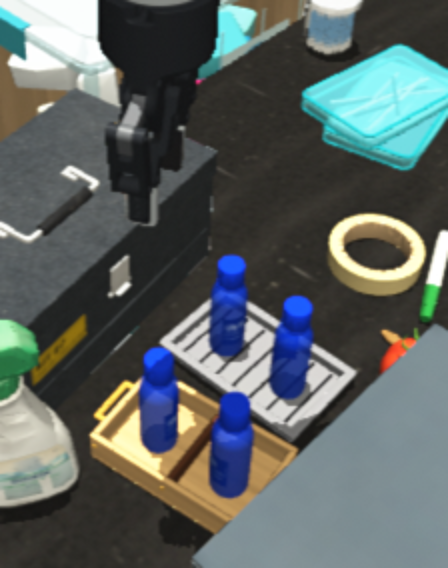

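View pics/scene13.png

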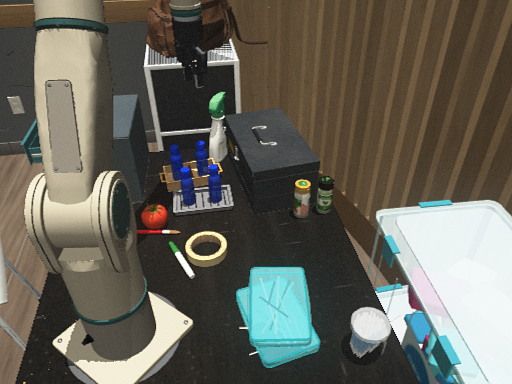

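Both views show all four bottles upright on their floors: tops at 123–125 mm in the carrier and 120–122 mm in the tray. The jars are where they were, and the gripper is clear. Handing in.

```bash
python3 -c "
from station import manip
print(manip.job_done())"
```

```text
the job is handed in; nothing more can be done
None
```

The job is handed in, at about 35 s of the 72 s allowed. The two full bottles stand in the wooden carrier, one in each bay, and the two empty ones stand in the grey refill tray.

**Weights:** I lifted each bottle by its cap and read the wrist force. The bottles that had stood at (400,-183) and (508,-182) read about 3–4 N, so they are full. Those from (447,-106) and (427,-296) read about 0–1 N, so they are empty. A single reading varies by about 1 N, but the two groups did not overlap.

**Last checks:**
- **Bottles:** all four stand upright on their floors. Their tops measured 123–125 mm high in the carrier and 120–122 mm in the tray, as expected.
- **Spice jars:** they measured within about 1 mm of where they started.
- **Gripper:** it is empty, about 180 mm above the bottle tops.

No check failed. A similar blue bottle stands behind the robot's base, at about (-111,-440). It was not with the group of four, so I left it alone.

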